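# Clamp a specimen carrier with a cam-lever bolt

### The arm

A 6-joint arm with a two-finger parallel gripper is mounted at the origin on the work surface. World frame = base frame: x ahead of the robot, y to its left, z up, the work surface at z = 0. Lengths are in m, angles in rad, forces in N, time in s.
With the tool pointing down it reaches from about 0.35 to 0.975 m from the base axis. Payload 4.9 kg.
Tool frame: the origin (TCP) lies on the centre line of the jaws, within the pads' length; the fingertips stand manip.tcp_to_tips ahead of it and the grasp point (between the pads) is the TCP (manip.tcp_to_tips is the distance from the TCP to the fingertips, in m); y points along the fingers, z is the direction in which the jaws open and shut, and the axes are right-handed (so a half turn about y gives the same grasp; the last joint's range is limited). The gripper opens to 85 mm and grips with 20 to 120 N. Pads are 22 mm wide; open, the fingers measure 114 mm over their backs; the gripper's body (76 mm by 85 mm) begins 54 mm behind the grasp point. The pads swing forward as they close: fully open they stand 13 mm farther back than shut.
Start: joints at [-1.281, 0.053, 1.613, -0, 1.476, -0.119], TCP at [0.248, -0.573, 0.25] pointing down, gripper open.
Joint ranges: [-3.01, 3.01], [-1.01, 2.22], [0.06, 2.58], [-1.02, 4.17], [0.09, 2.62], [-3.14, 3.14]. Speed limits (rad/s): [2.57, 2.57, 3.14, 3.14, 3.14, 3.14].

### API

Orientations are given as a unit quaternion [w, x, y, z].
In Python, from plant import manip gives the robot as it stands.
- The arm moves only by the tool apply_moves, never from a script. Its argument "moves" is a list of rows, each a list of 7 numbers: the gripper's target within -1 to 1 (shut at 1, half-way at 0, fully open at -1), then the shift along the tool's x, y, z in mm, then the turn, a rotation vector about the tool's x, y, z in degrees. A call has 1 to 20 rows; each row shifts and turns the commanded pose from where the row before left it, along the tool's axes as they then stand; what a row does not reach is not made up. A row lasts 1/10 s, in which the tool goes at most 50 mm and 8.59 degrees, less where a joint would pass 70% of its speed; a pose out of reach is approached as far as the arm can. A call with a gripper value outside its range is refused whole. The fingers move at their own pace and stop on an object; the grip force is fixed at half the most. Time passes only in rows, so rows that do not move let the fingers close. It gives the time, the measured TCP pose, the force and the opening at its end, in the units of the state.
- manip.state(): the state, without advancing time (a new reading comes with each control period).
- manip.grab_frame(name): name is "scene" or "top" or "wrist"; returns the picture (480x640x3 uint8, blue, green, red); there is no depth.
- manip.calibration(name): a dict with "mtx" (3x3 intrinsics, pixels), "T" (4x4, takes a point from camera to world coordinates); the wrist camera has in their place "T_tool_cam" (4x4, takes a point from camera to tool coordinates, whose origin is the TCP and whose axes are the tool frame's). Camera axes: x right, y down, z forward; pixel columns grow to the right and rows downward; lengths in m; the calibration is good to about 2 mm. A picture is of the moment at which its call begins: read the wrist's pose just before it. calibration takes no time and is no camera call.
- manip.job_done(): hands the job in, once; it reports no verdict.
The state is a dict: "time": time; "joint_pos": joint angles; "joint_vel": joint speeds; "joint_efforts": joint torques, N m; "tool_pos": TCP position; "tool_rot": TCP orientation; "contact_force": force on the tool from outside, world axes, zero at the start; "ft_torque": the same for the moment, N m; "gripper_width": opening from 0.0 (shut) to 1.0 (fully open).
Only numpy, scipy, OpenCV 4.12 (cv2) and the standard library are available. Lean on these libraries where they do the work, as an engineer would, in place of code of your own. Each camera call takes 0.05 s, during which the arm holds its last target. There are 200 camera calls.

### The job

Slide the specimen carrier along its clamping base until it is fully home against the end stop, then screw the orange-levered clamp bolt clockwise, with its lever still upright, until it is just finger-snug on the carrier (do not overtighten), and fold the lever down flat, right to its stop, so that its cam clamps the carrier. Push and press gently, never touch the polished specimen or its holder ring, and leave everything else on the bench where it is.

Things in the scene. Friction and masses are not known exactly. Their poses are not given: they have to be found in the camera images.
- base: low black clamping base, 200 x 100 mm, fixed. Origin on the clamp bolt's axis at bench level; +x is the way the carrier slides home. Guide floor 20 mm above the bench, x = -155 to +45 mm; two guide rails 73 mm apart, 31 mm above the bench (screw heads 33.5 mm), x = -155 to +35 mm; aluminium end stop with its face at x = +25 mm, top 29.5 mm above the bench
- carrier: aluminium specimen carrier, loose in the guide, 0.2 to 0.3 kg, slides with 1 to 3 N: plate 70 mm wide (y), 8 mm thick, x = -120 to +25 mm, with a 15 mm slot open at its +x end that passes round the bolt's 10 mm shank. Origin at the underside. Starts 25 to 45 mm short of home; home (end face on the stop) its origin is at base x = 0, 20 mm above the bench
- push_tab (a point): centre of the top of the carrier's blue push tab, at its -x end, for pushing or pinching: 12 mm thick (x), 40 mm wide (y), standing 26 mm out of the plate; its top is 34 mm above the carrier's underside. Axes as the carrier
- specimen: black resin mount, 30 mm across, with a bright polished metal face, in a dark 42 mm holder ring, fixed on the carrier 52 mm from the push tab's centre; top 16 mm above the carrier's underside. Origin at the ring's underside centre. Not to be touched
- bolt: the clamp bolt, standing in the base, with its steel thrust washer, 30 mm across, sprung under its head. The washer starts 1.3 to 3.5 mm above the carrier's four steel rest buttons (9 mm above its underside) and meets them after 1.3 to 3.7 rad of turning (hidden shims decide). From then its pressure grows about 28 N per rad with the lever upright. Origin on the bolt's axis inside the base
- bolt_pin (a point): point on the bolt's axis at the cross pin on which the lever hinges, about 58 mm above the bench at the start. z up, y along the pin, x = the way the lever folds. Right-hand thread: clockwise from above (yaw decreasing) screws it down 0.95 mm per rad. Thread drag is a steady 0.1 N m; from first touch the resisting torque grows on top by about 0.17 N m per rad: grown by 0.1 to 0.15 N m is snug
- lever_tip (a point): point on the lever's centre line, 70 mm from the pin and 6 mm short of its end. z along the lever away from the pin, x across its thickness towards the side to which it folds. The lever is an orange blade 12 mm thick (x), 22 mm wide (y), free length from 12 to 76 mm from the pin; upright it is the handle for turning, gripped across its thickness
- lever (a joint): angle of the lever: 0 upright (open), 1.57 folded down flat on its hard stop (closed), pointing away along bolt_pin x; starts 0 to 0.1 rad. Its self-locking cam draws head and washer down 3 mm over the quarter turn, adding about 80 N of clamping. Stiff: it stays where it is left, open or closed; folding takes 3 to 8 N near the tip
- spare_carrier: bystander: empty carrier with a grey tab, 145 x 70 mm, lying flat
- mount_a: bystander: resin mount, 30 mm across, 20 mm high
- mount_b: bystander: resin mount, 30 mm across, 20 mm high
- objective: bystander: microscope objective standing nose up, 32 mm across, 46 mm high
- hexdriver: bystander: red-handled driver, 180 mm long
- cleaner: bystander: bottle, 52 mm across, 120 mm high
- mount_tray: bystander: white divided tray, 120 x 90 x 24 mm
Things that resemble listed ones, but are neither listed nor needed, are in the scene too. What is shaped like the carrier but brown or pink is not meant. Leave any turquoise look-alike of the base alone.

How it is judged:
On the way, in this order (a step that is already met when the one before it is completed fails the run):
1. the carrier is fully home against the end stop (x of carrier in the frame of base above -0.002 m and z of carrier in the frame of base below 0.0215 m), for 0.2 s.
2. with the lever still upright, the bolt is screwed down finger-snug: the washer presses on the carrier with 9 to 32 N (contact force between bolt and carrier between 9 and 32 N and value of joint lever below 0.35 rad), for 0.2 s.
3. the lever is folded down flat (value of joint lever above 1.48 rad), for 0.2 s.
At the end, for the whole second after the job is handed in: The carrier is within 2 mm of the end stop and flat on its guide, at rest; the lever is folded to more than 1.48 rad (flat is 1.57); the washer clamps the carrier with 75 to 130 N; the robot touches nothing (all of step 1 and value of joint lever above 1.48 rad and contact force between bolt and carrier between 75 and 130 N and linear speed of carrier below 0.01 m/s).
It fails at once if overtightened: more than 45 N under the washer while the lever is still up (value of joint lever below 0.35 rad and contact force between bolt and carrier above 45 N).
It fails at once if the carrier is rammed against the end stop, or pressed on the base, with more than 80 N before it is clamped (contact force between bolt and carrier below 5 N and contact force between base and carrier above 80 N).
It fails at once if the lever is pressed with more than 45 N as it goes flat (value of joint lever above 0.8 rad and contact force between anything else and lever above 45 N).
It fails at once if the specimen or its holder ring is touched (contact force between anything else and specimen above 0.5 N).
It fails at once if any of the other loose things on the bench is moved more than 20 mm (distance of any of spare_carrier, mount_a, mount_b, objective, hexdriver, cleaner, mount_tray from where it was at the start of the episode above 0.02 m).
It also fails if it takes over 72 s, if anything falls off the work surface, if the arm or the gripper's body presses on something with over 40 N, if the wrist force passes 120 N, or if a joint passes its speed limit or range.

## Working session

There is one attempt and no reset: what is moved stays moved. The work goes in short steps, Python scripts to look and compute and a tool call to move; the robot and the scene stay as the last step left them, time stands still between calls to the robot, and variables do not carry over. Pictures are saved under pics/ and viewed, about 8 in all and at most 12, crops included, and the job is handed in when it is done.

Besides the shell and the picture viewer there is one more tool, called after "Emit:" in YAML: its name, and indented under it one key for each argument. apply_moves: Moves the arm, as the interface text tells. Its arguments: {"type":"object","properties":{"moves":{"type":"array","items":{"type":"array","items":{"type":"number"}}}},"required":["moves"]}

```bash
mkdir -p pics; ls
python3 - <<'E'
from plant import manip
import cv2,numpy as np
print(manip.state()); print(manip.tcp_to_tips)
for n in ("scene","top"):
    cv2.imwrite(f"pics/{n}0.png",manip.grab_frame(n)); c=manip.calibration(n); print(n,np.round(c["mtx"],1).tolist(),np.round(c["T"],4).tolist())
print(np.round(manip.calibration("wrist")["T_tool_cam"],4).tolist(), manip.calibration("wrist")["mtx"])
E
```

```text
pics
{'time': 0.0, 'joint_pos': array([-1.28104946e+00,  5.33577753e-02,  1.61428747e+00, -6.29010022e-06,
        1.47602770e+00, -1.19005868e-01]), 'joint_vel': array([-0.00063657,  0.00023828,  0.00112022, -0.00053873,  0.00106341,
        0.00069523]), 'joint_efforts': array([-1.39330554e-03, -3.93690240e+01, -3.70173025e+01, -1.85120784e-04,
        7.13565300e-03,  4.01274235e-06]), 'tool_pos': array([ 0.24824177, -0.57294439,  0.24906632]), 'tool_rot': array([ 0.14344716, -0.143577  ,  0.6931225 , -0.69165725]), 'contact_force': array([ 0.29192299, -0.06394174,  0.92445721]), 'ft_torque': array([-0.03819769, -0.00300024, -0.04780911]), 'gripper_width': 1.0022646925825933}
0.019
scene [[471.3, 0.0, 318.6], [0.0, 471.3, 242.0], [0.0, 0.0, 1.0]] [[0.6175, 0.4271, -0.6605, 1.3594], [0.7865, -0.3223, 0.5268, -0.582], [0.0121, -0.8448, -0.535, 0.7579], [0.0, 0.0, 0.0, 1.0]]
top [[521.9, 0.0, 317.0], [0.0, 521.9, 232.9], [0.0, 0.0, 1.0]] [[0.0199, -0.9826, 0.1844, 0.2829], [-0.9998, -0.0182, 0.0107, 0.0868], [-0.0072, -0.1846, -0.9828, 1.5022], [0.0, 0.0, 0.0, 1.0]]
[[-0.0003, 0.9548, 0.2972, -0.0763], [0.0006, -0.2972, 0.9548, -0.1228], [1.0, 0.0005, -0.0004, -0.0002], [0.0, 0.0, 0.0, 1.0]] [[355.36532826   0.         326.03287436]
 [  0.         355.36532826 239.08011659]
 [  0.           0.           1.        ]]
```

View pics/scene0.png

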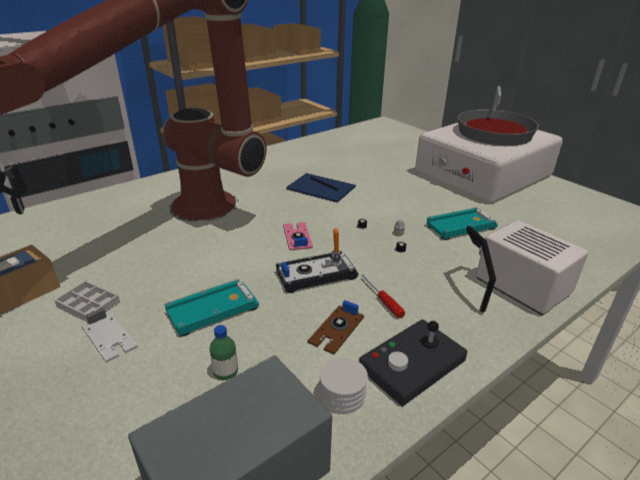

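View pics/top0.png

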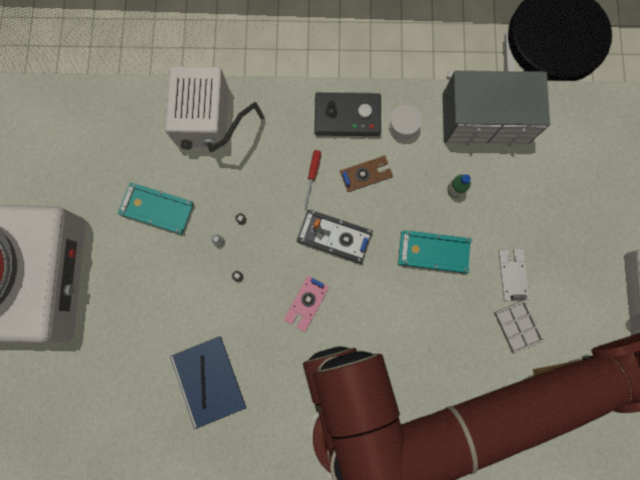

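The scene picture shows the black base at (316,270), with the orange lever's tip at (336,235) and the blue tab at (284,269). In the top picture the base is at (335,237), the tab at (365,243) and the lever near (317,225). Look-alikes are the turquoise bases at top (156,208) and (435,252), the brown carrier at (366,174), the pink carrier at (307,303) and the spare grey-tab carrier at (513,275). I choose the black base that holds the aluminium carrier with the blue tab and orange lever.

```bash
cat > h.py <<'E'
from plant import manip
import cv2,numpy as np
from scipy.spatial.transform import Rotation as R
def cam(n):
    c=manip.calibration(n)
    if n!="wrist": return c["mtx"],c["T"]
    s=manip.state(); T=np.eye(4); T[:3,:3]=R.from_quat(np.roll(s["tool_rot"],-1)).as_matrix(); T[:3,3]=s["tool_pos"]
    return c["mtx"],T@c["T_tool_cam"]
def ray(c,uv):
    d=c[1][:3,:3]@np.linalg.inv(c[0])@[*uv,1]; return c[1][:3,3],d/np.linalg.norm(d)
def onz(c,uv,z):
    o,d=ray(c,uv); return o+d*(z-o[2])/d[2]
def proj(c,p):
    q=c[0]@(c[1][:3,:3].T@(np.asarray(p)-c[1][:3,3])); return q[:2]/q[2]
def tri(c1,u1,c2,u2):
    o,d=ray(c1,u1);p,e=ray(c2,u2); s=np.linalg.lstsq(np.c_[d,-e],p-o,rcond=None)[0]
    return (o+d*s[0]+p+e*s[1])/2, np.linalg.norm(o+d*s[0]-p-e*s[1])
def blobs(im,lo,hi,amin=8):
    m=cv2.inRange(cv2.cvtColor(im,cv2.COLOR_BGR2HSV),np.array(lo),np.array(hi))
    n,l,s,c=cv2.connectedComponentsWithStats(m)
    return [(int(s[i,4]),np.round(c[i],1).tolist(),s[i,:4].tolist()) for i in range(1,n) if s[i,4]>=amin]
def tool():
    s=manip.state(); M=R.from_quat(np.roll(s["tool_rot"],-1)).as_matrix(); return s["tool_pos"],M
E
python3 - <<'E'
from h import *
t=cv2.imread("pics/top0.png"); s=cv2.imread("pics/scene0.png")
ct,cs=cam("top"),cam("scene")
for n,im in(("top",t[200:275,290:380]),("scene",s[225:300,270:365])):
    print(n,"blue",blobs(im,(100,120,60),(130,255,255)),"orange",blobs(im,(5,150,100),(18,255,255)))
m=cv2.inRange(t,(0,0,0),(70,70,70))[200:275,290:380]
cn=max(cv2.findContours(m,0,2)[0],key=cv2.contourArea); b=cv2.boxPoints(cv2.minAreaRect(cn))+[290,200]
P=np.array([onz(ct,p,.025)for p in b]);print(b,P.round(3),np.linalg.norm(np.diff(P,axis=0),axis=1))
cv2.imwrite("pics/crop1.png",np.hstack([cv2.resize(t[200:275,290:380],None,fx=4.4,fy=4.4,interpolation=2),cv2.resize(s[225:300,270:360],None,fx=4.4,fy=4.4,interpolation=2)]))
print(tool())
E
```

```text
top blue [(41, [73.7, 44.4], [71, 38, 6, 13])] orange [(31, [26.5, 22.8], [24, 19, 6, 8])]
scene blue [(102, [30.1, 15.8], [24, 12, 13, 9]), (80, [15.0, 44.1], [11, 37, 8, 15])] orange [(86, [65.8, 14.8], [64, 4, 5, 24])]
[[297.20150757 242.34851074]
 [299.04231262 236.93438721]
 [362.52384949 258.51810455]
 [360.68304443 263.93222809]] [[ 0.531  0.159  0.025]
 [ 0.547  0.154  0.025]
 [ 0.488 -0.028  0.025]
 [ 0.472 -0.023  0.025]] [0.01661476 0.1920247  0.016471  ]
(array([ 0.2482731 , -0.5729771 ,  0.24914262]), array([[-9.17596798e-01, -5.58221609e-04,  3.97512018e-01],
       [-3.97512351e-01,  1.83291530e-03, -9.17594993e-01],
       [-2.16384506e-04, -9.99998164e-01, -1.90377719e-03]]))
```

View pics/crop1.png

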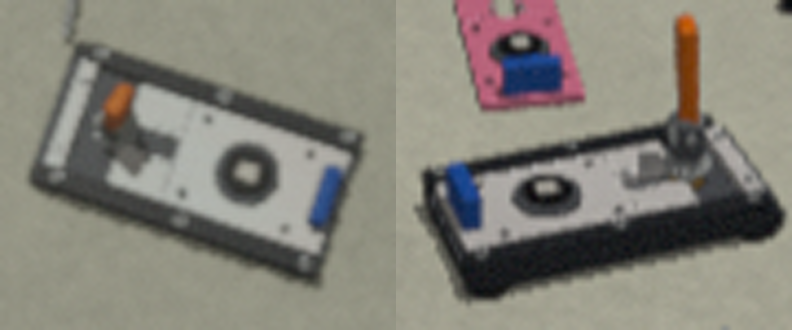

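The crop confirms the choice: a black base holding a light carrier with a blue tab, the ring and specimen, and an upright orange lever. The carrier is short of the end stop, which is at the upper left in the top view. Next I work out the poses and go above.

Run:
```python
from h import *
ct,cs=cam("top"),cam("scene")
print("tab",onz(ct,(363.7,244.4),.054), tri(ct,(363.7,244.4),cs,(285,266)))
print("ring",onz(ct,(290+247/4.4,200+172/4.4),.035))
print("levertip",tri(ct,(290+122/4.4,200+90/4.4),cs,(270+687/4.4,225+18/4.4)))
print("leverbase",onz(cs,(270+686/4.4,225+130/4.4),.06), onz(ct,(290+110/4.4,200+122/4.4),.06))
for n,p in(("NW",(80,47)),("NE",(358,138)),("SW",(38,182)),("SE",(318,280))): print(n,onz(ct,(290+p[0]/4.4,200+p[1]/4.4),.028))
```

```text
tab [ 0.52410474 -0.02915657  0.054     ] (array([ 0.52523619, -0.02831407,  0.0513223 ]), np.float64(0.002518749853058748))
ring [0.54168131 0.01943908 0.035     ]
levertip (array([0.65782964, 0.17551293, 0.14705866]), np.float64(0.22692369161360598))
leverbase [0.71952027 0.29556922 0.06      ] [0.56813543 0.10855673 0.06      ]
NW [0.62443381 0.12983008 0.028     ]
NE [ 0.56680595 -0.05311189  0.028     ]
SW [0.5337691 0.1551105 0.028    ]
SE [ 0.47298288 -0.02737495  0.028     ]
```

Emit:
apply_moves:
  moves:
    - [-1, -35.5, 0, -30.6, 0, 0, 0]
    - [-1, -35.5, 0, -30.6, 0, 0, 0]
    - [-1, -35.5, 0, -30.6, 0, 0, 0]
    - [-1, -35.5, 0, -30.6, 0, 0, 0]
    - [-1, -35.5, 0, -30.6, 0, 0, 0]
    - [-1, -35.5, 0, -30.6, 0, 0, 0]
    - [-1, -35.5, 0, -30.6, 0, 0, 0]
    - [-1, -35.5, 0, -30.6, 0, 0, 0]
    - [-1, -35.5, 0, -30.6, 0, 0, 0]
    - [-1, -35.5, 0, -30.6, 0, 0, 0]
    - [-1, -35.5, 0, -30.6, 0, 0, 0]
    - [-1, -35.5, 0, -30.6, 0, 0, 0]
    - [-1, -35.5, 0, -30.6, 0, 0, 0]
    - [-1, -35.5, 0, -30.6, 0, 0, 0]
    - [-1, -35.5, 0, -30.6, 0, 0, 0]
    - [-1, 0, 0, 0, 0, -8.1, 0]
    - [-1, 0, 0, 0, 0, -8.1, 0]
    - [-1, 0, 0, 0, 0, -8.1, 0]
    - [-1, 0, 0, 0, 0, -8.1, 0]
    - [-1, 0, 0, 0, 0, -8.1, 0]

```text
time: 2.1
tool_pos: [0.5543, 0.0595, 0.2496]
tool_rot: [0.376, -0.376, 0.599, -0.599]
contact_force: [0.3, -0.1, -0.4]
gripper_width: 0.996
```

Emit:
apply_moves:
  moves:
    - [1, 0, 0, 0, 0, -8.1, 0]
    - [1, 0, 0, 0, 0, 0, 0]
    - [1, 0, 0, 0, 0, 0, 0]

```text
time: 2.4
tool_pos: [0.5544, 0.0594, 0.2499]
tool_rot: [0.415, -0.415, 0.573, -0.572]
contact_force: [0.4, 0.2, 0.5]
gripper_width: 0.517
```

Run:
```python
from h import *
c=cam("wrist"); im=manip.grab_frame("wrist"); cv2.imwrite("pics/w1.png",im); np.save("w1.npy",c[1])
s=manip.state(); print(s["time"],s["tool_pos"],tool()[1].round(3),s["joint_pos"].round(3))
```

```text
2.45 [0.55443231 0.05936255 0.2499948 ] [[-0.311 -0.001  0.95 ]
 [-0.95   0.    -0.311]
 [ 0.    -1.    -0.001]] [-0.027 -0.107  1.77   0.     1.479  0.289]
```

View pics/w1.png

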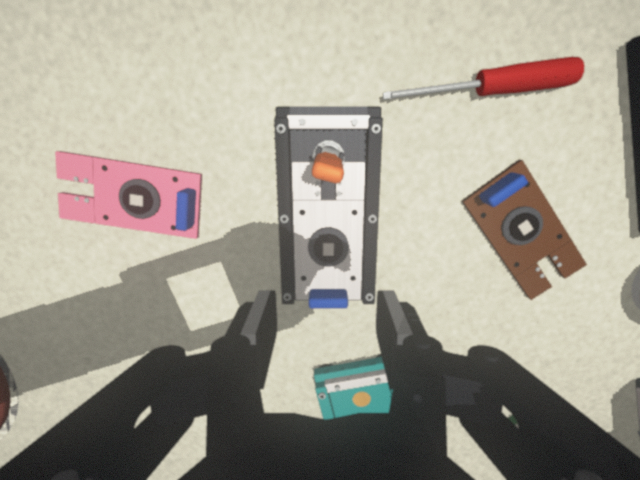

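The wrist picture is well aligned. The rail screws are at (281,128), (376,128), (287,297) and (370,297), the blue tab at (328,298), the ring at (328,248) and the lever tip at (328,165). The camera sees the carrier clearly short of the stop at (328,118).

Run:
```python
from h import *
c=(manip.calibration("wrist")["mtx"],np.load("w1.npy")); im=cv2.imread("pics/w1.png")
S=[onz(c,p,.0335)[:2] for p in((281,128),(376,128),(287,297),(370,297))]
S=np.array(S); ax=(S[0]-S[2]+S[1]-S[3]); L=np.linalg.norm(ax)/2; ax/=np.linalg.norm(ax); print(S.round(4),"len",L,"yaw",np.degrees(np.arctan2(ax[1],ax[0])),"w",np.linalg.norm(S[0]-S[1]),"mid",S.mean(0))
ay=np.array([-ax[1],ax[0]])
# end stop face edge rows (318,128?) & outline
st=onz(c,(328,129),.0295)[:2]; bolt=st-.025*ax
print("stopface",st,"bolt",bolt, "bolt from screws mid", S.mean(0)+.06*ax)
f=lambda p:((p[:2]-bolt)@ax,(p[:2]-bolt)@ay)
print("blue",blobs(im,(105,120,50),(130,255,255),30),"orange",blobs(im,(5,150,80),(18,255,255),30))
print("tab top",f(onz(c,(328,296),.054)),"ring",f(onz(c,(328,248),.035)))
g=im[120:185,300:360]; cv2.imwrite("pics/c2.png",cv2.resize(np.vstack([im[95:205,265:390]]),None,fx=5,fy=5,interpolation=2))
```

```text
[[ 0.5392  0.1451]
 [ 0.6214  0.1182]
 [ 0.4862 -0.0162]
 [ 0.5693 -0.0434]] len 0.16981152427165425 yaw 71.98840619136207 w 0.08652788125277326 mid [0.55403037 0.05092944]
stopface [0.57960216 0.13097725] bolt [0.57187193 0.1072024 ] bolt from screws mid [0.57258294 0.10798908]
blue [(437, [507.5, 189.8], [489, 176, 38, 30]), (243, [181.1, 211.2], [177, 194, 10, 35]), (296, [327.7, 302.4], [310, 298, 37, 9])] orange [(210, [325.8, 171.2], [313, 162, 29, 19])]
tab top (np.float64(-0.13261056278658873), np.float64(0.00016759630780299126)) ring (np.float64(-0.08898178518738291), np.float64(7.041067536864627e-05))
```

View pics/c2.png

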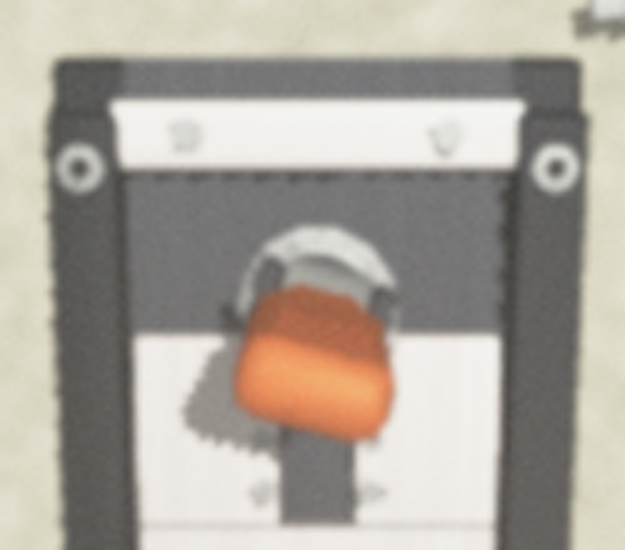

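Emit:
apply_moves:
  moves:
    - [1, 40, 0, 0.6, 0, 0, 0]
    - [1, 40, 0, 0.6, 0, 0, 0]
    - [1, 41, 0, 0.6, 0, 0, 0]
    - [1, 0, 40, 0, 0, 0, 0]
    - [1, 0, 40, 0, 0, 0, 0]
    - [1, 0, 40, 0, 0, 0, 0]
    - [1, 0, 38, 0, 0, 0, 0]
    - [1, 0, 25, 0, 0, 0, 0]
    - [1, 0, 10, 0, 0, 0, 0]
    - [1, 0, 0, 0, 0, 0, 0]

```text
time: 3.45
tool_pos: [0.5179, -0.056, 0.0559]
tool_rot: [0.415, -0.416, 0.573, -0.571]
contact_force: [-0.2, 1.0, 0.2]
gripper_width: -0.002
```

Run:
```python
from h import *
im=manip.grab_frame("wrist"); cv2.imwrite("pics/w2.png",im)
s=manip.state(); print(s["time"],s["tool_pos"],s["contact_force"],s["gripper_width"])
```

```text
3.5 [ 0.51920047 -0.05634244  0.05763882] [ 0.866977    0.60332368 -0.42030965] -0.003415815777015017
```

View pics/w2.png

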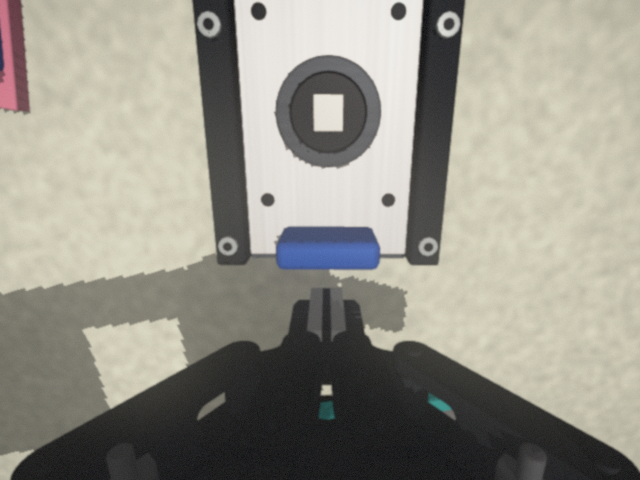

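The closed fingers sit squarely behind the tab (tab at (328,248), fingers at (327,310)). I push in steps.

Emit:
apply_moves:
  moves:
    - [1, -3, 0, 0, 0, 0, 0]
    - [1, -3, 0, 0, 0, 0, 0]
    - [1, -3, 0, 0, 0, 0, 0]
    - [1, -3, 0, 0, 0, 0, 0]
    - [1, -3, 0, 0, 0, 0, 0]
    - [1, -2, 0, 0, 0, 0, 0]
    - [1, -2, 0, 0, 0, 0, 0]
    - [1, -2, 0, 0, 0, 0, 0]
    - [1, -2, 0, 0, 0, 0, 0]
    - [1, -2, 0, 0, 0, 0, 0]
    - [1, -2, 0, 0, 0, 0, 0]
    - [1, -2, 0, 0, 0, 0, 0]

```text
time: 4.7
tool_pos: [0.5279, -0.0286, 0.0573]
tool_rot: [-0.416, 0.416, -0.572, 0.572]
contact_force: [-0.4, -1.5, 1.4]
gripper_width: -0.002
```

```bash
cat > look.py <<'E'
import sys
from h import *
s=manip.state(); c=cam("wrist"); im=manip.grab_frame("wrist"); cv2.imwrite(f"pics/{sys.argv[1]}.png",im); np.save(f"{sys.argv[1]}.npy",c[1])
ax=np.array([.309,.951]);B=np.array([.572,.1075]); ay=np.array([-.951,.309]); d=s["tool_pos"][:2]-B
print(s["time"],"base xy",d@ax,d@ay,"z",s["tool_pos"][2],"F",s["contact_force"].round(2),"Fx",s["contact_force"][:2]@ax,"M",s["ft_torque"].round(3),"grip",s["gripper_width"],"J6",s["joint_pos"][5])
m=cv2.inRange(cv2.cvtColor(im,cv2.COLOR_BGR2HSV),np.array((105,120,50)),np.array((130,255,255)));print("blue",[b for b in blobs(im,(105,120,50),(130,255,255),100)])
E
python3 look.py w3
```

```text
4.7 base xy -0.14304427843910553 -0.00015957340804813243 z 0.05731148758552742 F [-0.37 -1.49  1.44] Fx -1.5323822253771686 M [-0.312  0.099 -0.022] grip -0.0018160251920752624 J6 0.11896326892157151
blue [(2109, [328.8, 283.2], [275, 271, 98, 27])]
```

Emit:
apply_moves:
  moves:
    - [1, -2, 0, 0, 0, 0, 0]
    - [1, -2, 0, 0, 0, 0, 0]
    - [1, -1.5, 0, 0, 0, 0, 0]
    - [1, -1.5, 0, 0, 0, 0, 0]
    - [1, -1, 0, 0, 0, 0, 0]
    - [1, 0, 0, 0, 0, 0, 0]

```text
time: 5.35
tool_pos: [0.5304, -0.0208, 0.0572]
tool_rot: [0.416, -0.416, 0.572, -0.572]
contact_force: [0.6, -1.1, 1.3]
gripper_width: 0.001
```

Emit:
apply_moves:
  moves:
    - [1, -1, 0, 0, 0, 0, 0]
    - [1, -1, 0, 0, 0, 0, 0]
    - [1, 0, 0, 0, 0, 0, 0]

```text
time: 5.65
tool_pos: [0.531, -0.019, 0.0572]
tool_rot: [0.416, -0.416, 0.572, -0.572]
contact_force: [0.3, -1.4, 0.6]
gripper_width: -0.002
```

Emit:
apply_moves:
  moves:
    - [1, -1, 0, 0, 0, 0, 0]
    - [1, -1, 0, 0, 0, 0, 0]
    - [1, 0, 0, 0, 0, 0, 0]

```text
time: 5.95
tool_pos: [0.5316, -0.0171, 0.0572]
tool_rot: [0.416, -0.416, 0.572, -0.572]
contact_force: [-0.9, -0.1, 0.1]
gripper_width: -0.001
```

Emit:
apply_moves:
  moves:
    - [1, -1, 0, 0, 0, 0, 0]
    - [1, -1, 0, 0, 0, 0, 0]
    - [1, 0, 0, 0, 0, 0, 0]

```text
time: 6.25
tool_pos: [0.5321, -0.0154, 0.0572]
tool_rot: [0.416, -0.416, 0.572, -0.572]
contact_force: [-0.6, -1.3, 0.5]
gripper_width: 0.002
```

Emit:
apply_moves:
  moves:
    - [1, -1, 0, 0, 0, 0, 0]
    - [1, -1, 0, 0, 0, 0, 0]
    - [1, 0, 0, 0, 0, 0, 0]

```text
time: 6.55
tool_pos: [0.5322, -0.0152, 0.0573]
tool_rot: [-0.414, 0.417, -0.571, 0.573]
contact_force: [-3.6, -8.9, 1.8]
gripper_width: -0.001
```

Emit:
apply_moves:
  moves:
    - [1, -1, 0, 0, 0, 0, 0]
    - [1, -1, 0, 0, 0, 0, 0]
    - [1, 0, 0, 0, 0, 0, 0]

```text
time: 6.85
tool_pos: [0.5322, -0.015, 0.0573]
tool_rot: [-0.413, 0.419, -0.57, 0.573]
contact_force: [-6.6, -15.3, 4.0]
gripper_width: -0.002
```

```bash
python3 look.py w4
```

```text
6.85 base xy -0.128846447140895 8.71014024919809e-06 z 0.05726517077043592 F [ -6.56 -15.29   4.  ] Fx -16.56922731550438 M [-2.418  1.029 -0.014] grip -0.0023704367939311947 J6 0.1526193562208613
blue [(2009, [330.6, 284.7], [277, 271, 96, 28])]
```

The carrier stopped on the end stop at about 17 N, with the finger front at -0.118 to -0.120 as expected for home. I back off, rise, go over the bolt and turn towards the lever.

Emit:
apply_moves:
  moves:
    - [1, 8, 0, 0, 0, 0, 0]
    - [1, 8, 0, 0, 0, 0, 0]
    - [1, 0, -40, 0, 0, 0, 0]
    - [1, 0, -50, 0, 0, 0, 0]
    - [1, 0, -50, 0, 0, 0, 0]
    - [1, 0, -50, 0, 0, 0, 0]
    - [-1, -48, -13, 0, 0, 0, 0]
    - [-1, -48, 0, 0, 0, 0, 0]
    - [-1, -48, 0, 0, 0, 0, 0]
    - [-1, 0, 0, 0, 0, -8.5, 0]
    - [-1, 0, 0, 0, 0, -8.5, 0]
    - [-1, 0, 0, 0, 0, -8.5, 0]
    - [-1, 0, 0, 0, 0, -8.5, 0]
    - [-1, 0, 0, 0, 0, -8.5, 0]
    - [-1, 0, 0, 0, 0, -8.5, 0]
    - [-1, 0, 0, 0, 0, -8.5, 0]
    - [-1, 0, 0, 0, 0, -8.5, 0]
    - [-1, 0, 0, 0, 0, -8.5, 0]
    - [-1, 0, 0, 0, 0, 0, 0]

```text
time: 8.8
tool_pos: [0.5729, 0.1104, 0.2601]
tool_rot: [0.681, -0.68, 0.192, -0.192]
contact_force: [0.3, -0.4, 0.5]
gripper_width: 1.002
```

```bash
python3 look.py w5
python3 - <<'E'
from h import *
im=cv2.imread("pics/w5.png"); print(blobs(im,(5,150,80),(18,255,255),30))
E
```

```text
8.8 base xy 0.003059683669491525 4.479983493074471e-05 z 0.26014326139668154 F [ 0.28 -0.42  0.47] Fx -0.3112487473024148 M [-0.032 -0.023 -0.008] grip 1.001933363366181 J6 -0.9589756503043088
blue [(503, [231.7, 69.2], [209, 62, 45, 15]), (232, [213.4, 243.5], [206, 231, 16, 25]), (187, [330.6, 357.7], [317, 349, 28, 19])]
[(110, [317.4, 242.3], [312, 236, 12, 14])]
```

View pics/w5.png

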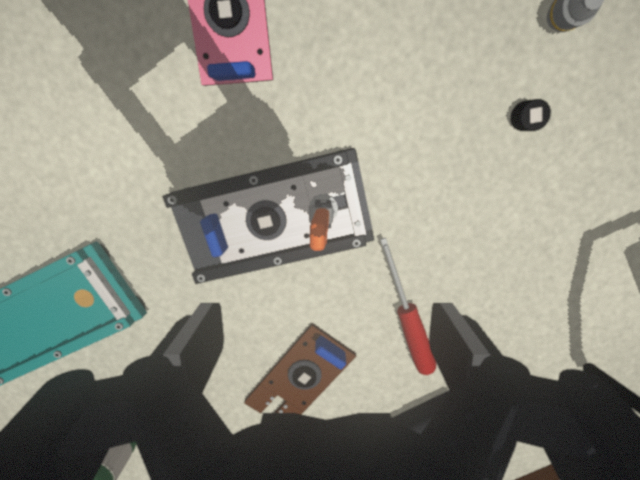

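The carrier is home: its end is against the stop bar at (350,200). The lever's top end is at (318,243) and its foot near (325,210).

Run:
```python
from h import *
K=manip.calibration("wrist")["mtx"]; c1=(K,np.load("w1.npy")); c5=(K,np.load("w5.npy"))
ax=np.array([.309,.951]); ay=np.array([-.951,.309])
p,e=tri(c1,(327.4,172),c5,(317.8,243)); print("tip",p,e)
for c,im in((c1,"w1"),(c5,"w5")):
    pass
print("washer w1",onz(c1,(328.8,156),.033))
S=np.array([onz(c5,q,.0335)[:2] for q in((338,159),(357,242),(171,200),(200,278))]); print("screws",S.round(4),"mid",S.mean(0),"bolt",S.mean(0)+.06*ax)
for z in(.12,.134): print(z,onz(c1,(327.4,172),z),onz(c5,(317.8,243),z))
im=cv2.imread("pics/w5.png"); cv2.imwrite("pics/c5.png",cv2.resize(im[180:260,280:380],None,fx=7,fy=7,interpolation=2))
print(tool()[1].round(3))
for z in(.033,.058,.134): print(proj(c1,[.571,.1075,z]),proj(c5,[.571,.1075,z]))
```

```text
tip [0.57068145 0.10627117 0.14638052] 0.001040757304920371
washer w1 [0.57284882 0.10787251 0.033     ]
screws [[ 0.5382  0.1459]
 [ 0.6204  0.1196]
 [ 0.4858 -0.0163]
 [ 0.568  -0.0432]] mid [0.55309865 0.05150804] bolt [0.57163865 0.10856804]
0.12 [0.56993351 0.10386067 0.12      ] [0.57749712 0.10079774 0.12      ]
0.134 [0.57040097 0.10540881 0.134     ] [0.57381893 0.1034311  0.134     ]
[[ 0.851 -0.     0.524]
 [-0.524  0.001  0.851]
 [-0.    -1.     0.001]]
[327.04019643 157.01925724] [321.88677953 207.83295569]
[327.08572369 159.22588148] [321.61620976 213.49941969]
[327.28083151 168.68240688] [320.48871101 237.11229819]
```

View pics/c5.png

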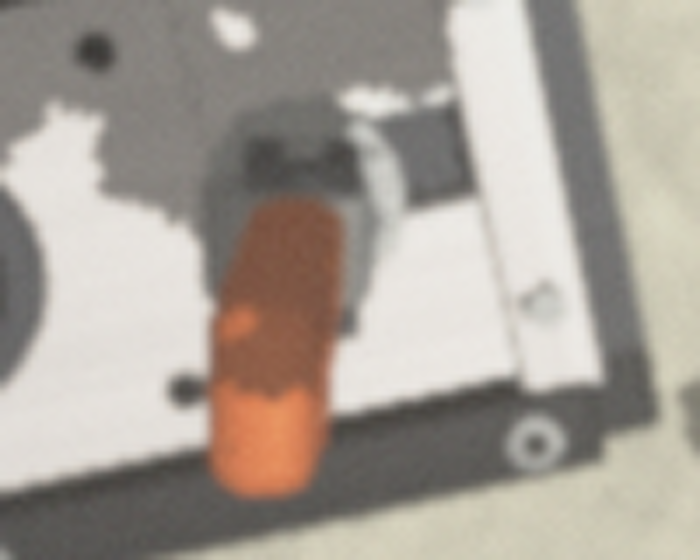

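The foot of the lever is at crop (303,210) and its end at (268,440). Compared with a vertical axis, both wrist views put the tip about 2.5 mm towards base -x, so it should fold towards base -x, which is tool -z now. I descend and grip the lever.

Emit:
apply_moves:
  moves:
    - [-1, 0.6, 0, -2.7, 0, 0, 0]
    - [-1, 0, 40, 0, 0, 0, 0]
    - [-1, 0, 40, 0, 0, 0, 0]
    - [-1, 0, 40, 0, 0, 0, 0]
    - [-1, 0, 22, 0, 0, 0, 0]
    - [0, 0, 0, 0, 0, 0, 0]
    - [1, 0, 0, 0, 0, 0, 0]
    - [1, 0, 0, 0, 0, 0, 0]
    - [1, 0, 0, 0, 0, 0, 0]
    - [1, 0, 0, 0, 0, 0, 0]
    - [1, 0, 0, 0, 0, 0, 0]
    - [1, 0, 0, 0, 0, 0, 0]
    - [1, 0, 0, 0, 0, 0, 0]

```text
time: 10.15
tool_pos: [0.5731, 0.1074, 0.1203]
tool_rot: [0.681, -0.68, 0.191, -0.193]
contact_force: [-1.3, -1.1, 6.2]
gripper_width: 0.133
```

```bash
python3 look.py w6
```

```text
10.15 base xy 0.00022823715038270664 -0.0010849130048512772 z 0.12030945995269886 F [-1.31 -1.09  6.19] Fx -1.4430692062668902 M [-0.163  0.257 -0.018] grip 0.13338622466211641 J6 -0.9632316341289782
blue [(2416, [169.3, 25.9], [126, 9, 86, 35]), (611, [146.8, 313.6], [129, 292, 34, 40])]
```

View pics/w6.png

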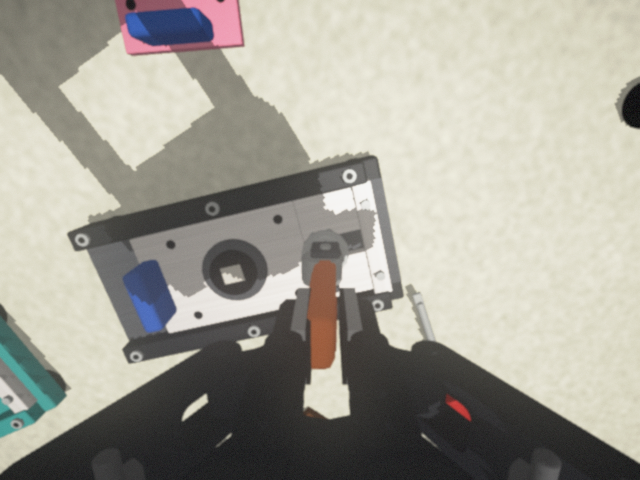

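Grip confirmed: opening 0.133 × 85 = 11 mm on a 12 mm blade, with the lever held at (320,320). I turn clockwise in pieces and watch the moment about z.

Emit:
apply_moves:
  moves:
    - [1, 0, 0.1, 0, 0, 4, 0]
    - [1, 0, 0.1, 0, 0, 6, 0]
    - [1, 0, 0.1, 0, 0, 6, 0]
    - [1, 0, 0.1, 0, 0, 6, 0]
    - [1, 0, 0.1, 0, 0, 6, 0]
    - [1, 0, 0.1, 0, 0, 6, 0]

```text
time: 10.8
tool_pos: [0.5729, 0.1071, 0.1197]
tool_rot: [-0.594, 0.594, -0.383, 0.384]
contact_force: [-2.5, -3.6, 7.4]
gripper_width: 0.131
```

```bash
cat > st.py <<'E'
from h import *
s=manip.state(); M=tool()[1]; print(s["time"],"yaw",np.degrees(np.arctan2(M[1,0],M[0,0])).round(2),s["tool_pos"].round(4),"F",s["contact_force"].round(1),"M",s["ft_torque"].round(3),"grip",round(s["gripper_width"],3),"J6",s["joint_pos"][5].round(3))
E
python3 st.py
```

```text
10.8 yaw -65.69 [0.5729 0.1071 0.1197] F [-2.5 -3.6  7.4] M [-0.46   0.423  0.118] grip 0.131 J6 -0.366
```

Emit:
apply_moves:
  moves:
    - [1, 0, 0.1, 0, 0, 6, 0]
    - [1, 0, 0.1, 0, 0, 6, 0]
    - [1, 0, 0.1, 0, 0, 6, 0]
    - [1, 0, 0.1, 0, 0, 6, 0]
    - [1, 0, 0.1, 0, 0, 6, 0]

```text
time: 11.3
tool_pos: [0.5726, 0.1069, 0.1192]
tool_rot: [-0.474, 0.475, -0.523, 0.525]
contact_force: [-3.7, -3.1, 6.9]
gripper_width: 0.129
```

```bash
python3 st.py
```

```text
11.3 yaw -95.68 [0.5726 0.1069 0.1192] F [-3.7 -3.1  6.9] M [-0.663  0.636  0.118] grip 0.129 J6 0.158
```

Emit:
apply_moves:
  moves:
    - [1, 0, 0.1, 0, 0, 6, 0]
    - [1, 0, 0.1, 0, 0, 6, 0]
    - [1, 0, 0.1, 0, 0, 6, 0]
    - [1, 0, 0.1, 0, 0, 6, 0]
    - [1, 0, 0.1, 0, 0, 6, 0]

```text
time: 11.8
tool_pos: [0.5723, 0.1069, 0.1187]
tool_rot: [-0.322, 0.323, -0.628, 0.63]
contact_force: [-5.0, -2.3, 8.5]
gripper_width: 0.128
```

```bash
python3 st.py
```

```text
11.8 yaw -125.68 [0.5723 0.1069 0.1187] F [-5.  -2.3  8.5] M [-0.768  0.897  0.158] grip 0.128 J6 0.681
```

Emit:
apply_moves:
  moves:
    - [1, 0, 0.1, 0, 0, 6, 0]
    - [1, 0, 0.1, 0, 0, 6, 0]
    - [1, 0, 0.1, 0, 0, 6, 0]
    - [1, 0, 0.1, 0, 0, 6, 0]

```text
time: 12.2
tool_pos: [0.5721, 0.107, 0.1183]
tool_rot: [-0.185, 0.185, -0.682, 0.683]
contact_force: [-5.5, -2.0, 9.4]
gripper_width: 0.134
```

```bash
python3 st.py
```

```text
12.2 yaw -149.67 [0.5721 0.107  0.1183] F [-5.5 -2.   9.4] M [-0.717  1.095  0.158] grip 0.134 J6 1.1
```

Emit:
apply_moves:
  moves:
    - [1, 0, 0.1, 0, 0, 4, 0]
    - [1, 0, 0.1, 0, 0, 4, 0]
    - [1, 0, 0.1, 0, 0, 4, 0]

```text
time: 12.5
tool_pos: [0.5722, 0.1072, 0.1181]
tool_rot: [-0.113, 0.113, -0.697, 0.699]
contact_force: [-4.4, -1.6, 10.0]
gripper_width: 0.132
```

```bash
python3 st.py
```

```text
12.5 yaw -161.59 [0.5722 0.1072 0.1181] F [-4.4 -1.6 10. ] M [-0.666  1.099  0.143] grip 0.132 J6 1.308
```

Emit:
apply_moves:
  moves:
    - [1, 0, 0.1, 0, 0, 4, 0]
    - [1, 0, 0.1, 0, 0, 4, 0]

```text
time: 12.7
tool_pos: [0.5722, 0.1073, 0.1181]
tool_rot: [-0.064, 0.064, -0.704, 0.705]
contact_force: [-5.3, -1.5, 10.9]
gripper_width: 0.132
```

```bash
python3 st.py
```

```text
12.7 yaw -169.59 [0.5722 0.1073 0.1181] F [-5.3 -1.5 10.9] M [-0.545  1.185  0.169] grip 0.132 J6 1.448
```

Emit:
apply_moves:
  moves:
    - [1, 0, 0.1, 0, 0, 5, 0]
    - [1, 0, 0.1, 0, 0, 5, 0]

```text
time: 12.9
tool_pos: [0.5721, 0.1074, 0.118]
tool_rot: [-0.002, 0.003, -0.707, 0.707]
contact_force: [-5.7, -0.6, 11.0]
gripper_width: 0.134
```

```bash
python3 st.py
```

```text
12.9 yaw -179.63 [0.5721 0.1074 0.118 ] F [-5.7 -0.6 11. ] M [-0.545  1.271  0.17 ] grip 0.134 J6 1.623
```

Emit:
apply_moves:
  moves:
    - [1, 0, 0.1, 0, 0, 5, 0]
    - [1, 0, 0.1, 0, 0, 5, 0]

```text
time: 13.1
tool_pos: [0.5721, 0.1075, 0.1179]
tool_rot: [0.059, -0.059, -0.704, 0.705]
contact_force: [-6.1, 0.3, 11.9]
gripper_width: 0.135
```

```bash
python3 st.py
```

```text
13.1 yaw 170.38 [0.5721 0.1075 0.1179] F [-6.1  0.3 11.9] M [-0.454  1.399  0.21 ] grip 0.135 J6 1.797
```

Emit:
apply_moves:
  moves:
    - [1, 0, 0.1, 0, 0, 5, 0]
    - [1, 0, 0.1, 0, 0, 5, 0]

```text
time: 13.3
tool_pos: [0.5722, 0.1076, 0.1178]
tool_rot: [0.121, -0.12, -0.696, 0.697]
contact_force: [-5.1, -0.3, 11.6]
gripper_width: 0.128
```

```bash
python3 st.py
```

```text
13.3 yaw 160.38 [0.5722 0.1076 0.1178] F [-5.1 -0.3 11.6] M [-0.405  1.533  0.279] grip 0.128 J6 1.972
```

Emit:
apply_moves:
  moves:
    - [1, 0, 0, 0, 0, 0.5, 0]

```text
time: 13.4
tool_pos: [0.5722, 0.1076, 0.1178]
tool_rot: [0.123, -0.123, -0.696, 0.697]
contact_force: [-5.1, -1.0, 12.3]
gripper_width: 0.126
```

Run:
```python
from h import *
v=[]
for i in range(8):
    v.append(np.r_[manip.state()["ft_torque"],manip.state()["contact_force"]]); manip.grab_frame("wrist")
v=np.array(v); print(v[:,2].round(3),v.mean(0).round(3))
```

```text
[0.061 0.069 0.046 0.104 0.044 0.062 0.078 0.065] [-0.402  1.409  0.066 -5.711 -0.429 11.219]
```

Emit:
apply_moves:
  moves:
    - [1, 0, 0, 0, 0, 1.5, 0]

```text
time: 13.9
tool_pos: [0.5722, 0.1076, 0.1178]
tool_rot: [0.132, -0.131, -0.694, 0.695]
contact_force: [-6.4, -0.6, 12.1]
gripper_width: 0.131
```

```bash
python3 st.py
```

```text
13.9 yaw 158.54 [0.5722 0.1076 0.1178] F [-6.4 -0.6 12.1] M [-0.336  1.434  0.235] grip 0.131 J6 2.004
```

Emit:
apply_moves:
  moves:
    - [1, 0, 0, 0, 0, 1.5, 0]

```text
time: 14.0
tool_pos: [0.5722, 0.1076, 0.1178]
tool_rot: [0.141, -0.141, -0.693, 0.693]
contact_force: [-5.9, 0.7, 11.6]
gripper_width: 0.128
```

```bash
python3 st.py
```

```text
14.0 yaw 157.02 [0.5722 0.1076 0.1178] F [-5.9  0.7 11.6] M [-0.341  1.371  0.201] grip 0.128 J6 2.03
```

Emit:
apply_moves:
  moves:
    - [1, 0, 0, 0, 0, 1.5, 0]

```text
time: 14.1
tool_pos: [0.5722, 0.1076, 0.1178]
tool_rot: [0.15, -0.15, -0.691, 0.691]
contact_force: [-5.5, 0.5, 11.1]
gripper_width: 0.131
```

```bash
python3 st.py;python3 - <<'E'
from h import *
v=[]
for i in range(6):
    v.append(np.r_[manip.state()["ft_torque"],manip.state()["contact_force"]]); manip.grab_frame("wrist")
v=np.array(v); print(v[:,2].round(3),v.mean(0).round(3))
E
```

```text
14.1 yaw 155.52 [0.5722 0.1076 0.1178] F [-5.5  0.5 11.1] M [-0.386  1.417  0.235] grip 0.131 J6 2.057
[0.235 0.093 0.127 0.113 0.121 0.082] [-0.358  1.398  0.129 -5.49   0.089 11.078]
```

Moving moment is about 0.22 N m against a baseline of about 0.11, so it has grown by about 0.11 N m, near 20 N: snug. I release, rise, close the fingers and go behind the lever (+tool z side).

Emit:
apply_moves:
  moves:
    - [-1, 0, 0, 0, 0, 0, 0]
    - [-1, 0, 0, 0, 0, 0, 0]
    - [-1, 0, 0, 0, 0, 0, 0]
    - [-1, 0, 0, 0, 0, 0, 0]
    - [-1, 0, -30, 0, 0, 0, 0]
    - [1, 0, -40, 0, 0, 0, 0]
    - [1, 0, 0, 18, 0, 0, 0]
    - [1, 0, 0, 20, 0, 0, 0]
    - [1, 0, 0, 0, 0, 0, 0]
    - [1, 0, 0, 0, 0, 0, 0]
    - [1, 0, 0, 0, 0, 0, 0]
    - [1, 0, 0, 0, 0, 0, 0]
    - [1, 0, 0, 0, 0, 0, 0]
    - [1, 0, 0, 0, 0, 0, 0]

```text
time: 15.8
tool_pos: [0.5564, 0.0733, 0.1851]
tool_rot: [-0.15, 0.15, 0.691, -0.691]
contact_force: [-0.4, 0.5, 1.1]
gripper_width: -0.003
```

```bash
python3 look.py w7; python3 st.py
```

```text
15.8 base xy -0.03736952810735107 0.004258945660335682 z 0.1850537784092091 F [-0.36  0.51  1.07] Fx 0.3761780176853945 M [0.021 0.017 0.052] grip -0.0034843463901285286 J6 1.9958522315512313
blue [(666, [425.1, 215.6], [417, 193, 17, 49])]
15.85 yaw 155.55 [0.5564 0.0732 0.1851] F [-0.3 -0.   0.8] M [-0.062 -0.004 -0.003] grip 0.004 J6 1.996
```

View pics/w7.png

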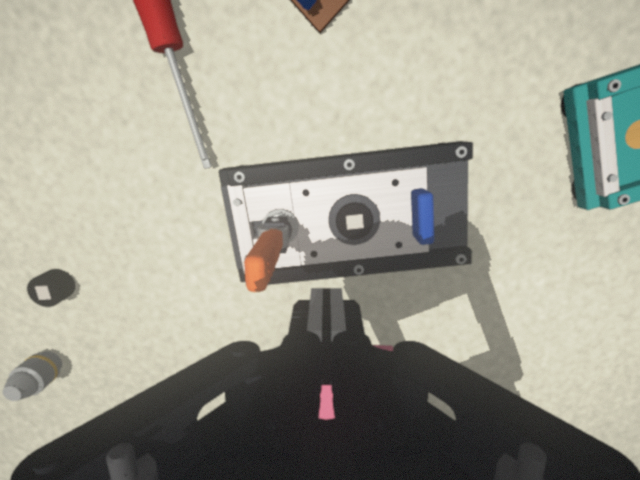

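The carrier is home at the left stop (235,215), the lever is still upright with its tip at (257,275), and the closed fingers at (327,310) are on its right. I check the lean once more.

Run:
```python
from h import *
c=(manip.calibration("wrist")["mtx"],np.load("w7.npy"))
for z in(.03,.055,.131): print(z,proj(c,[.572,.1077,z]))
im=cv2.imread("pics/w7.png");print(blobs(im,(5,130,80),(18,255,255),30))
```

```text
0.03 [279.91402507 226.60209389]
0.055 [275.73481603 235.49710468]
0.131 [256.63129378 276.15696036]
[(242, [634.1, 135.2], [627, 122, 13, 25]), (574, [254.2, 270.9], [245, 255, 21, 36])]
```

Emit:
apply_moves:
  moves:
    - [1, 0, 30, 0, 0, 0, 0]
    - [1, 0, 19, 0, 0, 0, 0]
    - [1, 0, 0, -5, 0, 0, 0]
    - [1, 0, 0, -5, 0, 0, 0]
    - [1, 0, 0, 0, 0, 0, 0]

```text
time: 16.35
tool_pos: [0.5618, 0.0828, 0.1379]
tool_rot: [-0.149, 0.151, 0.691, -0.691]
contact_force: [1.3, -0.2, 0.3]
gripper_width: -0.0
```

Emit:
apply_moves:
  moves:
    - [1, 0, 0, -3, 0, 0, 0]
    - [1, 0, 0, -3, 0, 0, 0]
    - [1, 0, 0, -3, 0, 0, 0]
    - [1, 0, 0, -3, 0, 0, 0]

```text
time: 16.75
tool_pos: [0.5656, 0.0927, 0.1367]
tool_rot: [0.15, -0.15, -0.691, 0.692]
contact_force: [-1.7, -3.8, 2.4]
gripper_width: 0.002
```

Emit:
apply_moves:
  moves:
    - [1, 0, 0, -2, 0, 0, 0]
    - [1, 0, 0, -2, 0, 0, 0]
    - [1, 0, 0, -2, 0, 0, 0]

```text
time: 17.05
tool_pos: [0.568, 0.0978, 0.1367]
tool_rot: [0.15, -0.15, -0.69, 0.692]
contact_force: [-2.2, -5.2, 3.5]
gripper_width: -0.001
```

Lever follows at about 5 N. I follow the arc.

Emit:
apply_moves:
  moves:
    - [1, 0, 1, -5.2, 0, 0, 0]
    - [1, 0, 1, -5.2, 0, 0, 0]
    - [1, 0, 1.8, -5.1, 0, 0, 0]
    - [1, 0, 1.8, -5.1, 0, 0, 0]
    - [1, 0, 2.6, -4.8, 0, 0, 0]
    - [1, 0, 2.7, -4.7, 0, 0, 0]

```text
time: 17.65
tool_pos: [0.5815, 0.1259, 0.1271]
tool_rot: [-0.149, 0.151, 0.691, -0.691]
contact_force: [-2.4, -1.8, 7.6]
gripper_width: -0.005
```

Emit:
apply_moves:
  moves:
    - [1, 0, 3.5, -4.2, 0, 0, 0]
    - [1, 0, 3.5, -4.1, 0, 0, 0]
    - [1, 0, 4.1, -3.6, 0, 0, 0]
    - [1, 0, 4.1, -3.5, 0, 0, 0]

```text
time: 18.05
tool_pos: [0.5888, 0.1408, 0.113]
tool_rot: [-0.149, 0.151, 0.692, -0.69]
contact_force: [-1.5, -0.4, 9.8]
gripper_width: 0.0
```

```bash
python3 st.py; python3 -c "
from h import *
cv2.imwrite('pics/s8.png',manip.grab_frame('scene'))
im=cv2.imread('pics/s8.png');cv2.imwrite('pics/c8.png',cv2.resize(im[190:310,250:400],None,fx=5,fy=5))"
```

```text
18.05 yaw 155.51 [0.5888 0.1408 0.113 ] F [-1.5 -0.4  9.8] M [0.12  0.278 0.   ] grip 0.0 J6 2.109
```

View pics/c8.png

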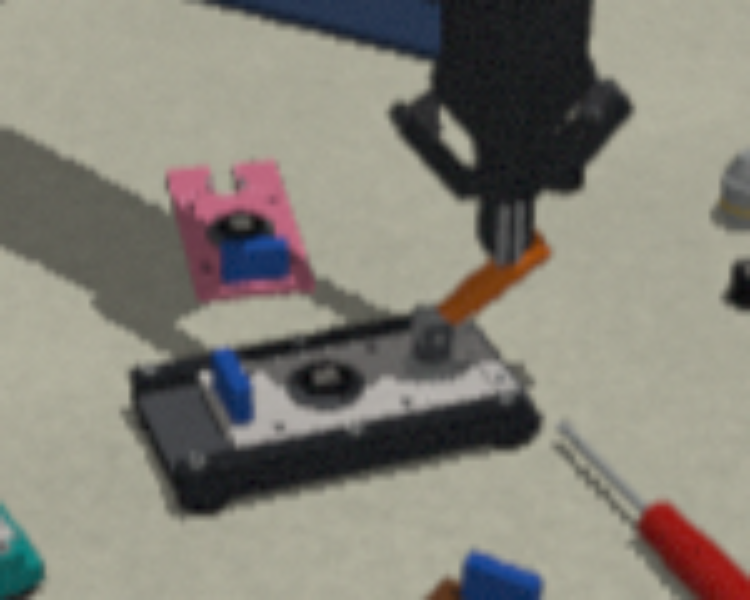

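The lever is folding over the end-stop side at about 55° (crop (500,275)), with the fingers on its back. I continue, pressing down mainly and slowly.

Emit:
apply_moves:
  moves:
    - [1, 0, 3.2, -1.9, 0, 0, 0]
    - [1, 0, 3.2, -1.8, 0, 0, 0]
    - [1, 0, 3.2, -1.8, 0, 0, 0]
    - [1, 0, 3.4, -1.3, 0, 0, 0]
    - [1, 0, 3.4, -1.3, 0, 0, 0]
    - [1, 0, 3.3, -1.2, 0, 0, 0]

```text
time: 18.7
tool_pos: [0.5933, 0.1505, 0.094]
tool_rot: [-0.148, 0.152, 0.693, -0.689]
contact_force: [-0.1, 4.1, 10.0]
gripper_width: 0.002
```

Emit:
apply_moves:
  moves:
    - [1, 0, 2, -0.4, 0, 0, 0]
    - [1, 0, 2, -0.4, 0, 0, 0]
    - [1, 0, 2, -0.4, 0, 0, 0]

```text
time: 19.0
tool_pos: [0.594, 0.152, 0.0881]
tool_rot: [-0.148, 0.152, 0.693, -0.689]
contact_force: [0.5, 6.1, 10.8]
gripper_width: 0.003
```

Emit:
apply_moves:
  moves:
    - [1, 0, 1, -0.2, 0, 0, 0]
    - [1, 0, 1, -0.2, 0, 0, 0]
    - [1, 0, 0, 0, 0, 0, 0]

```text
time: 19.3
tool_pos: [0.5941, 0.1525, 0.086]
tool_rot: [-0.148, 0.152, 0.694, -0.688]
contact_force: [0.6, 6.0, 8.6]
gripper_width: -0.002
```

Emit:
apply_moves:
  moves:
    - [1, 0, 1, 0, 0, 0, 0]
    - [1, 0, 1, 0, 0, 0, 0]
    - [1, 0, 1, 0, 0, 0, 0]

```text
time: 19.6
tool_pos: [0.5943, 0.1527, 0.0832]
tool_rot: [-0.148, 0.152, 0.694, -0.688]
contact_force: [0.4, 6.1, 10.2]
gripper_width: 0.001
```

Emit:
apply_moves:
  moves:
    - [1, 0, 1, 0, 0, 0, 0]
    - [1, 0, 1, 0, 0, 0, 0]

```text
time: 19.8
tool_pos: [0.5944, 0.1528, 0.0813]
tool_rot: [-0.148, 0.152, 0.694, -0.688]
contact_force: [0.7, 6.7, 9.9]
gripper_width: -0.002
```

Emit:
apply_moves:
  moves:
    - [1, 0, 1, 0, 0, 0, 0]
    - [1, 0, 0, 0, 0, 0, 0]

```text
time: 20.0
tool_pos: [0.5944, 0.1526, 0.0802]
tool_rot: [-0.148, 0.152, 0.694, -0.688]
contact_force: [0.6, 5.5, 8.6]
gripper_width: 0.002
```

```bash
python3 st.py
```

```text
20.0 yaw 155.5 [0.5944 0.1526 0.0802] F [0.6 5.5 8.6] M [ 1.122e+00 -1.030e-01  1.000e-03] grip 0.002 J6 2.124
```

Emit:
apply_moves:
  moves:
    - [1, 0, 1, 0, 0, 0, 0]
    - [1, 0, 0, 0, 0, 0, 0]

```text
time: 20.2
tool_pos: [0.5944, 0.1526, 0.0793]
tool_rot: [-0.148, 0.152, 0.694, -0.688]
contact_force: [1.0, 5.4, 10.7]
gripper_width: -0.002
```

Emit:
apply_moves:
  moves:
    - [1, 0, 1, 0, 0, 0, 0]
    - [1, 0, 0, 0, 0, 0, 0]

```text
time: 20.4
tool_pos: [0.5946, 0.1527, 0.0789]
tool_rot: [-0.148, 0.152, 0.694, -0.688]
contact_force: [0.2, 5.9, 13.1]
gripper_width: 0.003
```

Emit:
apply_moves:
  moves:
    - [1, 0, 0.7, 0, 0, 0, 0]
    - [1, 0, 0, 0, 0, 0, 0]

```text
time: 20.6
tool_pos: [0.5948, 0.1528, 0.0787]
tool_rot: [-0.148, 0.152, 0.694, -0.688]
contact_force: [-1.1, 6.3, 14.3]
gripper_width: 0.001
```

Emit:
apply_moves:
  moves:
    - [1, 0, 0.8, 0, 0, 0, 0]
    - [1, 0, 0.8, 0, 0, 0, 0]
    - [1, 0, 0, 0, 0, 0, 0]

```text
time: 20.9
tool_pos: [0.5954, 0.1529, 0.0782]
tool_rot: [-0.147, 0.153, 0.694, -0.688]
contact_force: [-3.2, 6.1, 17.8]
gripper_width: 0.002
```

Emit:
apply_moves:
  moves:
    - [1, 0, 1, 0, 0, 0, 0]
    - [1, 0, 0.6, 0, 0, 0, 0]
    - [1, 0, 0, 0, 0, 0, 0]
    - [1, 0, 0, 0, 0, 0, 0]

```text
time: 21.3
tool_pos: [0.596, 0.153, 0.0778]
tool_rot: [-0.147, 0.153, 0.694, -0.688]
contact_force: [-3.4, 5.5, 23.1]
gripper_width: 0.001
```

The force climbs to 23 N with hardly any travel, so the lever is on its stop. I retract straight up and then sideways to look.

Emit:
apply_moves:
  moves:
    - [1, 0, -5, 0, 0, 0, 0]
    - [1, 0, -35, 0, 0, 0, 0]
    - [1, 0, -45, 0, 0, 0, 0]
    - [1, 0, -45, 20, 0, 0, 0]
    - [1, 0, -30, 45, 0, 0, 0]
    - [1, 0, 0, 45, 0, 0, 0]
    - [1, 0, 0, 0, 0, 0, 0]

```text
time: 22.0
tool_pos: [0.5466, 0.05, 0.2298]
tool_rot: [-0.15, 0.152, 0.691, -0.691]
contact_force: [0.4, 1.1, -0.6]
gripper_width: -0.003
```

```bash
python3 look.py w9
python3 - <<'E'
from h import *
w=cv2.imread("pics/w9.png"); s=manip.grab_frame("scene"); cw=(manip.calibration("wrist")["mtx"],np.load("w9.npy")); cs=cam("scene")
cv2.imwrite("pics/s9.png",s)
ow=blobs(w,(5,130,80),(18,255,255),40); os_=blobs(s[190:310,250:400],(5,130,80),(18,255,255),20); print(ow,os_)
F=np.array([.415,.91,0]); B=np.array([.572,.1077,.054])
for t in(1.57,1.48,1.35): 
    p=B+.076*(F*np.sin(t)+np.array([0,0,np.cos(t)])); print(t,"tip proj",proj(cw,p).round(1),proj(cs,p).round(1))
u,v=proj(cw,B+.04*F).astype(int); u=np.clip(u,90,550);v=np.clip(v,75,405)
a=cv2.resize(w[v-75:v+75,u-90:u+90],(420,350),interpolation=2); b=cv2.resize(s[215:295,275:371],(380,350),interpolation=2)
print("crop origin",u-90,v-75); cv2.imwrite("pics/c9.png",np.hstack([a,b]))
E
```

```text
22.0 base xy -0.06257418161963225 0.0063881477197435576 z 0.22978394791890352 F [ 0.42  1.07 -0.65] Fx 1.1476503260079487 M [ 0.005  0.028 -0.038] grip -0.002541674998926399 J6 1.957922238680296
blue [(463, [272.2, 11.0], [253, 0, 33, 28]), (413, [381.7, 202.0], [375, 185, 14, 36])]
[(344, [569.1, 133.2], [559, 123, 21, 22]), (1651, [202.8, 222.7], [166, 211, 78, 24])] [(140, [101.3, 62.7], [89, 59, 25, 8])]
1.57 tip proj [166.3 222.2] [363.5 252.1]
1.48 tip proj [163.2 224.2] [363.5 250. ]
1.35 tip proj [159.9 227.2] [363.2 247. ]
crop origin 117 147
```

View pics/c9.png

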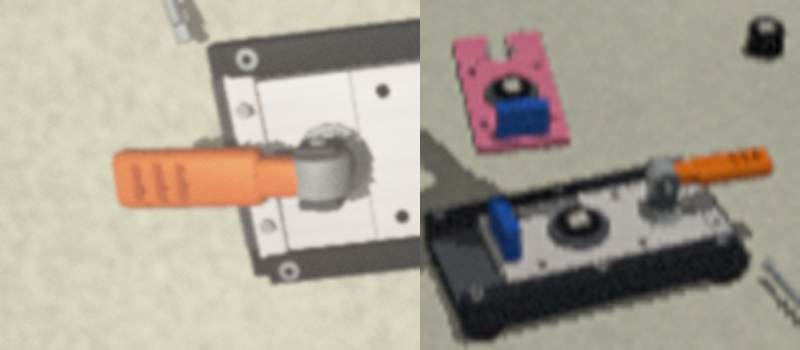

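The picture shows the lever flat: its end is at wrist pixel (166,222), against (166.3,222.2) predicted for 1.57 rad, and the scene view gives row 252 against 252.1. The carrier is against the stop bar and the robot is clear. I hand in.

```bash
python3 -c "
from plant import manip
print(manip.job_done(), manip.state()['time'])"
```

```text
the job is handed in; nothing more can be done
the job is handed in; nothing more can be done
```

The job is handed in after about 22 s of robot time; no verdict was reported.

- **Carrier:** I pushed it home with closed fingers. It stopped on the end stop at about 17 N, and later pictures show it against the stop.
- **Bolt:** I turned it about 173° clockwise with the lever upright. The moving moment rose from about 0.12 to 0.22 N m, which is near 20 N under the washer. The moment reading was noisy (about ±0.02 N m, with single readings between 0.20 and 0.28), so the snug force and the final clamping force are inferred, not measured directly.
- **Lever:** I folded it towards the end-stop side at about 10 N, then pressed to 23 N vertically on its stop. The lever's end matches the position for 1.57 rad to within a pixel in the wrist view. The scene view agrees, but at about 0.04 rad per pixel.
- **Surroundings:** the gripper stayed clear of the specimen and its ring, and I ended with the robot raised clear of everything. I did not check that the loose items had not moved, but the arm never worked near them at their height.

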